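# Lock the pantry's bench scale for transport

### The job

The bench scale, its platter lifted off, is to be carried to another site. Take the T-handled transport pin from the wooden tool stand, lower it gently into the scale's lock well until it is fully home, the ring line on its shaft level with the rim, and only then turn it clockwise (seen from above) to the end of its travel, handle parallel to the scale's long sides, and leave it standing there. The load cell is delicate: never drop the pin or bear down on the scale with more than about 20 N, and leave the other things on the table alone.

Things in the scene. Friction and masses are not known exactly. Their poses are not given: they have to be found in the camera images.
- scale: Bench scale without its platter, fixed to the table: grey tray 240 x 300 mm, aluminium cross-shaped spider on it with four rubber pads, 80 mm high. Origin under its centre at table height, z up, y along its 300 mm long sides, x along its 240 mm sides. The lock well is in a square aluminium boss 50 x 50 mm, 85 mm high, 83 mm from the centre on the -x side.
- well_mouth (a point): Centre of the round mouth of the lock well, at the rim on top of the boss, 85 mm above the table; axes as the scale's. The well goes straight down, 26 mm in diameter, 2 mm chamfer at the rim. A pin whose tongue is not in the cam's slot stops with its ring line about 10 mm above the rim; pressed lightly and turned slowly it drops in where tongue and slot line up.
- well_floor (a point): Fixed point on the well's axis 46 mm below the rim, axes as the scale's: top face of the steel cam, which has one slot 7.2 mm wide, 12 mm deep across it. Slot parallel to the scale's x axis at one end of travel, turning clockwise from above (drag 0.08 N m) to a hard stop at 1.5 rad, about parallel to y. Where it is now is unknown: 0.05 to 1.2 rad clockwise of x.
- bridge (a joint): How far the scale's load bridge (spider, pads, boss and cam together) is pressed down on the load cell, in m: 0 unloaded, 0.05 mm lower per newton, 1 mm at 20 N, where overload begins. This reading is coarse (noise near 1 mm): judge the load by feel. The pin's own weight sinks it 0.16 mm.
- pin_handle (a point): Centre of the transport pin's handle, where it is grasped: black bar 100 mm long (pin's x axis), 26 mm wide (y), 24 mm high, across the top of a steel shaft 24 mm in diameter; z points up the shaft. At the start the pin stands upright and loose in the tool stand.
- pin_mark (a point): The dark ring line round the pin's shaft: point on its axis 81 mm below pin_handle, axes as the pin's. Level with the rim of the well when the pin is fully home.
- pin: The T-handled transport pin, 149 mm long, about 0.32 kg; axes as pin_handle. Origin at the foot of the tongue below the shaft, 137 mm below pin_handle and 56 mm below the ring line. The tongue is 22 mm wide along x (parallel to the handle), 5 mm thick, 10 mm long; the shaft's end above it is chamfered.
- stand: Wooden tool stand, fixed: block 75 x 180 x 50 mm (x, y, z), origin under its centre. The pin stands in the blind hole in the middle of its top, 27 mm in diameter and 42 mm deep. A stubby screwdriver and two hex keys stick up at its ends, to 97 mm above the table.
- jar_center (a point): Centre of a closed jar, 72 mm in diameter, 130 mm high, a bystander.
- carton_center (a point): Centre of a cardboard box 60 x 130 x 110 mm, a bystander.
- tape_center (a point): Centre of a roll of packing tape lying flat, 100 mm in diameter, 48 mm high, a bystander.
Things that resemble listed ones, but are neither listed nor needed, are in the scene too. Of the things like the pin, leave any that is blue, pink or white; of the rest the larger one is meant.

How it is judged:
By the outcome, as a careful person would: the job done as asked, in the order asked, and still so for the second after the job is handed in, with the robot touching nothing.
It also fails if it takes over 72 s, if anything falls off the work surface, if the arm or the gripper's body presses on something with over 40 N, if the wrist force passes 120 N, or if a joint passes its speed limit or range.

### The arm

A 6-joint arm with a two-finger parallel gripper is mounted at the origin on the work surface. World frame = base frame: x ahead of the robot, y to its left, z up, the work surface at z = 0. Lengths are in m, angles in degrees, forces in N, time in s.
With the tool pointing down it reaches from about 0.25 to 0.725 m from the base axis. Payload 9.7 kg.
Tool frame: the origin (TCP) lies midway between the tips of the shut fingers; the grasp point (between the pads) lies 19 mm behind it; z points along the fingers, y is the direction in which the jaws open and shut (so a half turn about z gives the same grasp; the last joint's range is limited). The gripper opens to 85 mm and grips with 20 to 120 N. Pads are 22 mm wide; open, the fingers measure 114 mm over their backs; the gripper's body (76 mm by 85 mm) begins 54 mm behind the grasp point. The pads swing forward as they close: fully open they stand 13 mm farther back than shut.
Start: joints at [-68.984, 4.979, 10.078, 95.1, 0, 90], TCP at [0.197, -0.513, 0.231] pointing down, gripper open.
Joint ranges: [-179.16, 179.16], [-48.56, 103.87], [-65.8, 70.77], [-126.05, 130.52], [-82.76, 87.17], [-180, 180]. Speed limits (degrees/s): [127.2, 127.2, 147.25, 180, 180, 180].

### API

Orientations are given as [roll, pitch, yaw] about the fixed x, y, z axes, in that order (R = Rz(yaw) Ry(pitch) Rx(roll)).
In Python, from workcell import get_obs, camera, get_calibration, job_done gives the robot as it stands.
- The arm moves only by the tool play_rows, never from a script. Its argument "commands" is text: rows parted by semicolons, each of 5 numbers parted by spaces: the opening, from 0 (shut) to 1 (fully open), then the shift along the world's x, y, z in mm, then the turn about the world's z in degrees. A call has 1 to 10 rows; each row is the pose to reach, as a shift and turn from the pose commanded when the call began; what a row does not reach only later rows make up. A row lasts 1/12 s, in which the tool goes at most 41.7 mm and 7.16 degrees, less where a joint would pass 70% of its speed; a pose out of reach is approached as far as the arm can. A call with a gripper value outside its range is refused whole. The fingers move at their own pace and stop on an object; "force" is the grip in N (left out, the last holds). Time passes only in rows, so rows that repeat a pose let the fingers close. It gives the time, the measured TCP pose, the force and the opening at its end, in the units of the state.
- get_obs(): the state, without advancing time (a new reading comes with each control period).
- camera(name): name is "scene" or "top"; returns the picture (400x640x3 uint8, red, green, blue); there is no depth.
- get_calibration(name): a dict with "fx", "fy", "cx", "cy" (pixels), "k1" (the pictures are not rectified: a ray, as slopes to the right and down, at radius r is drawn at 1 + k1 r^2 times it, then the intrinsics apply), "eye" and "attitude" of the camera in the world. Camera axes: x right, y down, z forward; pixel columns grow to the right and rows downward; lengths in m; the calibration is good to about 2 mm. A picture is of the moment at which its call begins. get_calibration takes no time and is no camera call.
- job_done(): hands the job in, once; it reports no verdict.
The state is a dict: "time": time; "q": joint angles; "qd": joint speeds; "joint_efforts": joint torques, N m; "ee_pos": TCP position; "tcp_rot": TCP orientation; "wrist_force": force on the tool from outside, world axes, zero at the start; "torque": the same for the moment, N m; "opening": finger opening in m.
Only numpy, scipy, OpenCV 4.12 (cv2) and the standard library are available. Lean on these libraries where they do the work, as an engineer would, in place of code of your own. Each camera call takes 0.05 s, during which the arm holds its last target.

## Working session

There is one attempt and no reset: what is moved stays moved. The work goes in short steps, Python scripts to look and compute and a tool call to move; the robot and the scene stay as the last step left them, time stands still between calls to the robot, and variables do not carry over. Pictures are saved under pics/ and viewed, and the job is handed in when it is done.

Besides the shell and the picture viewer there is one more tool, called after "Emit:" as name(argument=value, ...) on one line, values as JSON. play_rows: Moves the arm, as the interface text tells. Its arguments: {"type":"object","properties":{"commands":{"type":"string"},"force":{"type":"number"}},"required":["commands"]}

```bash
mkdir -p pics
python3 - <<'E'
from workcell import *
import cv2
for n in("scene","top"):
    im=camera(n); cv2.imwrite(f"pics/{n}0.png",im[:,:,::-1]); print(n,get_calibration(n))
print(get_obs())
E
```

```text
scene {'fx': 419.3458434857152, 'fy': 419.3458434857152, 'cx': 317.1467194825631, 'cy': 197.7716439038322, 'k1': -0.09792509116079788, 'eye': array([1.04355632, 0.34151186, 0.79620055]), 'attitude': array([-1.42775671e+02, -8.88835820e-02,  1.16518528e+02])}
top {'fx': 361.64711482678496, 'fy': 361.64711482678496, 'cx': 311.2767316341882, 'cy': 203.48077652286565, 'k1': -0.07787173195352864, 'eye': array([0.52130934, 0.10008139, 0.98278184]), 'attitude': array([-177.06380376,    0.28833491,  -90.93120031])}
{'time': 0.1, 'q': array([-6.89853610e+01,  5.00703190e+00,  1.00407687e+01,  9.50999080e+01,
        2.07597529e-03,  9.00011917e+01]), 'qd': array([ 0.03962691, -0.01949898,  0.06980403,  0.01322085, -0.0707655 ,
       -0.01417702]), 'joint_efforts': array([-9.64726605e-04, -5.21560013e+01,  4.65653908e+01,  1.59212505e-02,
        3.88225899e-06,  9.48496279e-06]), 'ee_pos': array([ 0.19717194, -0.51322966,  0.23067866]), 'tcp_rot': array([-1.79933829e+02, -2.07459757e-03,  2.10134449e+01]), 'wrist_force': array([0.24322685, 1.14120192, 0.30837049]), 'torque': array([-0.03851249, -0.00071713, -0.01079444]), 'opening': 0.08534772178418468}
```

View pics/scene0.png

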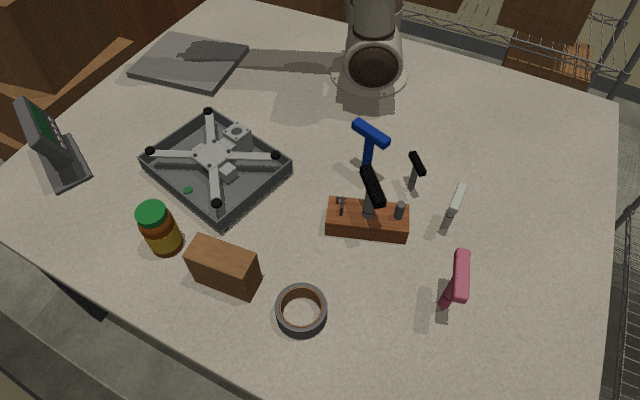

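View pics/top0.png

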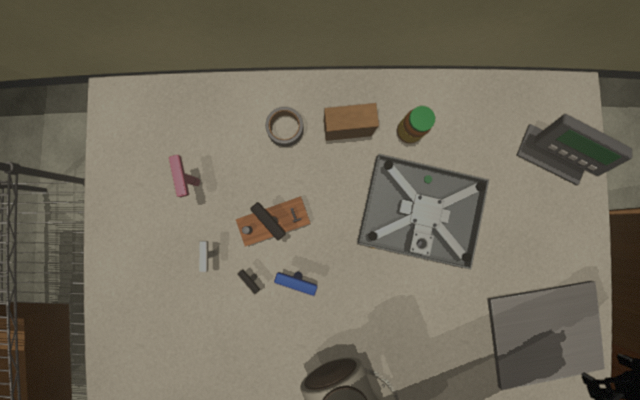

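Pin candidates in the top view: black (267,221) in the stand, small black (249,281), blue (296,284), white (204,256) and pink (179,176). I choose the large black one in the stand and check it with crops.

```bash
cat > h.py <<'E'
import numpy as np,cv2
from scipy.spatial.transform import Rotation as R
from workcell import *
def cal(n):
    c=get_calibration(n);K=np.array([[c['fx'],0,c['cx']],[0,c['fy'],c['cy']],[0,0,1.]])
    return c,K,np.array([c['k1'],0,0,0,0]),R.from_euler('xyz',c['attitude'],degrees=True).as_matrix(),np.array(c['eye'])
def ray(n,uv):
    c,K,d,M,e=cal(n); uv=np.atleast_2d(np.array(uv,float))
    # exact inverse of given distortion
    p=cv2.undistortPointsIter(uv[:,None],K,d,None,None,(3,50,1e-10))[:,0]
    v=np.c_[p,np.ones(len(p))]@M.T
    return e,v
def plane(n,uv,z):
    e,v=ray(n,uv); return e+v*((z-e[2])/v[:,2])[:,None]
def proj(n,P):
    c,K,d,M,e=cal(n); P=np.atleast_2d(P)
    return cv2.projectPoints(((P-e)@M)[:,None],np.zeros(3),np.zeros(3),K,d)[0][:,0]
def tri(ua,ub):
    A=np.zeros((3,3));b=np.zeros(3);L=[]
    for n,u in(("top",ua),("scene",ub)):
        e,v=ray(n,u);v=v[0]/np.linalg.norm(v[0]);Q=np.eye(3)-np.outer(v,v);A+=Q;b+=Q@e;L.append((e,Q))
    x=np.linalg.solve(A,b);return x,[np.linalg.norm(Q@(x-e)) for e,Q in L]
E
python3 - <<'E'
import cv2,numpy as np
t=cv2.imread("pics/top0.png");s=cv2.imread("pics/scene0.png")
a=cv2.resize(t[185:260,225:325],None,fx=4,fy=4,interpolation=2)
b=cv2.resize(s[150:250,315:415],None,fx=4,fy=4,interpolation=2)
c=cv2.resize(t[150:275,350:500],None,fx=5,fy=4.0*1.25,interpolation=2)
o=np.zeros((400,800,3),np.uint8);o[:300,:400]=a;o[:,400:]=b;cv2.imwrite("pics/c1.png",np.clip(o*1.6,0,255).astype(np.uint8))
d=cv2.resize(s[100:235,130:300],None,fx=4,fy=4,interpolation=2)
cv2.imwrite("pics/c2.png",np.clip(c[:600]*1.3,0,255).astype(np.uint8));cv2.imwrite("pics/c3.png",np.clip(d*1.3,0,255).astype(np.uint8))
E
```

```text
(no output)
```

View pics/c1.png

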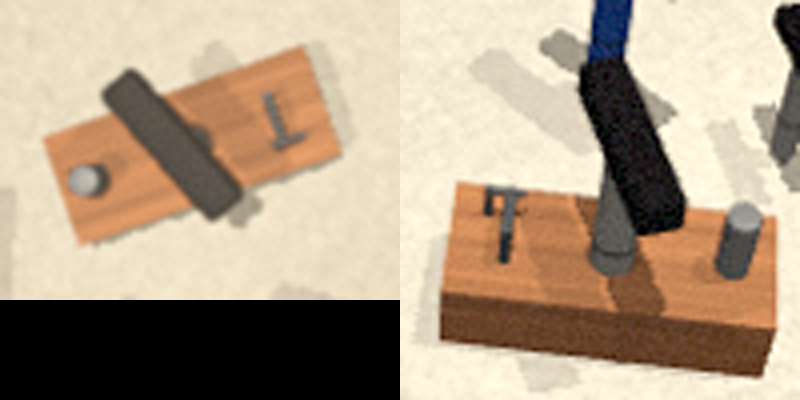

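View pics/c2.png

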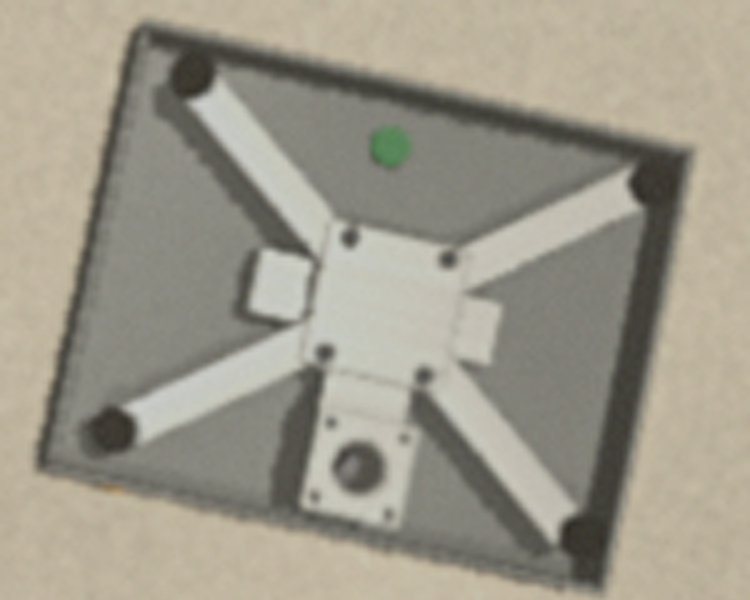

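View pics/c3.png

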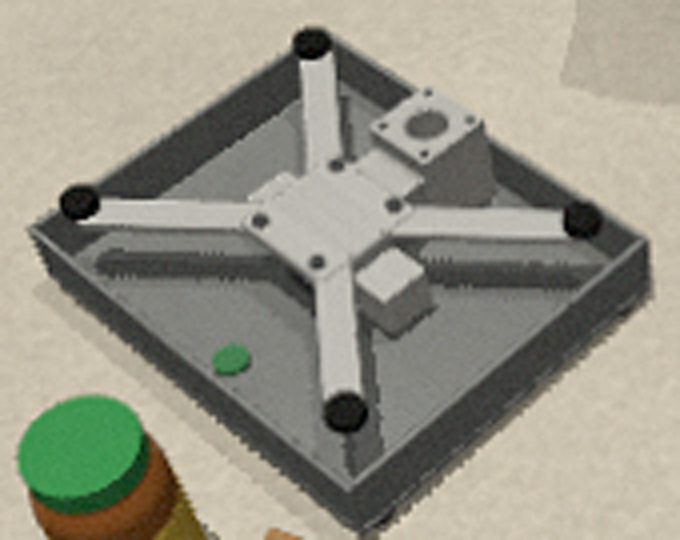

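The large black T pin is in the stand (top crop centre about (267,221)). The scale's mouth is at about (421,243) in the top view, with the boss on the robot side. Measuring now.

Run:
```python
from h import *
t=cv2.imread("pics/top0.png");s=cv2.imread("pics/scene0.png")
# handle in both
g=t.max(2); m=np.zeros_like(g); m[195:245,245:292]=(g[195:245,245:292]<75)*255
hsv=cv2.cvtColor(t,cv2.COLOR_BGR2HSV); m[(hsv[:,:,1]>90)]=0
m=cv2.morphologyEx(m,cv2.MORPH_OPEN,np.ones((5,5)))
c=max(cv2.findContours(m,0,1)[0],key=cv2.contourArea); r=cv2.minAreaRect(c);print("top",r)
b=cv2.boxPoints(r);P=plane("top",b,.157);print(P.mean(0),[np.linalg.norm(P[i]-P[i-1]) for i in range(4)])
e=[P[i]-P[i-1] for i in range(4)];e=max(e,key=np.linalg.norm);print("handle yaw",np.degrees(np.arctan2(e[1],e[0])))
g=s.max(2);m=np.zeros_like(g);m[160:212,355:390]=(g[160:212,355:390]<45)*255
c=max(cv2.findContours(m,0,1)[0],key=cv2.contourArea);r2=cv2.minAreaRect(c);print("scene",r2,cv2.contourArea(c))
print("tri",tri(r[0],r2[0]))
# scale pads
def pt(x,y,f,ox,oy):return ((x+.5)/f-.5+ox,(y+.5)/f-.5+oy)
pt_=lambda x,y:pt(x,y,5,350,150); ps=lambda x,y:pt(x,y,4,130,100)
tp=[pt_(*q) for q in((192,74),(653,182),(582,534),(113,428))]
P=plane("top",tp,.080);print("pads",P,P.mean(0))
sp=[ps(*q) for q in((346,411),(79,202),(312,43),(582,220))]
PS=plane("scene",sp,.080);print("padsS",PS,PS.mean(0))
for a,bb in(((359,467),(427,124)),):
    print("mouth",plane("top",pt_(*a),.085),plane("scene",ps(*bb),.085),tri(pt_(*a),ps(*bb)))
scr=[pt_(*q) for q in((331,423),(405,438),(389,514),(315,495))];P=plane("top",scr,.085);print("screws",P,P.mean(0))
ss=[ps(*q) for q in((424,154),(382,126),(427,94),(470,120))];P=plane("scene",ss,.085);print("screwsS",P,P.mean(0))
# tray corners, top rim height unknown ~ skip; stand top
w=((hsv[:,:,1]>95)&(hsv[:,:,0]<20)).astype(np.uint8)*255;w[:190]=0;w[255:]=0;w[:,:225]=0;w[:,320:]=0
w=cv2.morphologyEx(w,cv2.MORPH_CLOSE,np.ones((15,15)))
c=max(cv2.findContours(w,0,1)[0],key=cv2.contourArea);r=cv2.minAreaRect(c);P=plane("top",cv2.boxPoints(r),.05)
print("stand",P,P.mean(0),[np.linalg.norm(P[i]-P[i-1]) for i in range(4)])
```

```text
top ((268.7389221191406, 219.9159393310547), (42.05022430419922, 13.452308654785156), 48.8140754699707)
[0.52782396 0.20147322 0.157     ] [np.float64(0.09639352893693315), np.float64(0.030810854773459337), np.float64(0.09643368596038313), np.float64(0.030636849902577784)]
handle yaw -139.5108138528078
scene ((371.4913635253906, 186.1465606689453), (46.351173400878906, 15.494159698486328), 66.80140686035156) 577.0
tri (array([0.52720178, 0.20424323, 0.14580756]), [np.float64(0.0016221126362143752), np.float64(0.0016221126362144602)])
pads [[ 0.66317114 -0.0912151   0.08      ]
 [ 0.60512932 -0.32675029  0.08      ]
 [ 0.42791285 -0.28330906  0.08      ]
 [ 0.48599453 -0.04672458  0.08      ]] [ 0.54555196 -0.18699976  0.08      ]
padsS [[ 0.66393919 -0.08808983  0.08      ]
 [ 0.6077183  -0.32310667  0.08      ]
 [ 0.42922574 -0.27971224  0.08      ]
 [ 0.48700817 -0.04444376  0.08      ]] [ 0.54697285 -0.18383812  0.08      ]
mouth [[ 0.46443582 -0.1685715   0.085     ]] [[ 0.46365281 -0.16697594  0.085     ]] (array([ 0.46405223, -0.16772052,  0.08518477]), [np.float64(0.0008647913662229428), np.float64(0.0008647913662229719)])
screws [[ 0.48657492 -0.15504719  0.085     ]
 [ 0.47835425 -0.19221315  0.085     ]
 [ 0.44077679 -0.18310197  0.085     ]
 [ 0.45102217 -0.14606617  0.085     ]] [ 0.46418203 -0.16910712  0.085     ]
screwsS [[ 0.48622845 -0.15422908  0.085     ]
 [ 0.4773041  -0.19088923  0.085     ]
 [ 0.44115211 -0.18184789  0.085     ]
 [ 0.44903667 -0.14516398  0.085     ]] [ 0.46343033 -0.16803254  0.085     ]
stand [[0.53220568 0.30201727 0.05      ]
 [0.5893998  0.1321221  0.05      ]
 [0.51893242 0.10835199 0.05      ]
 [0.46187769 0.27756515 0.05      ]] [0.5256039  0.20501413 0.05      ] [np.float64(0.07445759024529952), np.float64(0.1792638704901515), np.float64(0.07436848071910172), np.float64(0.17857305510779525)]
```

Emit:
play_rows(commands="1 0 0 0 5; 1 0 0 0 5", force=60)

```text
time: 0.27
ee_pos: [0.1972, -0.5133, 0.2309]
tcp_rot: [-180.0, -0.0, 26.2]
wrist_force: [-0.1, 0.4, 1.1]
opening: 0.0858
```

Run:
```python
from h import *
o=get_obs();print(o['q'],o['tcp_rot'],o['ee_pos'],o['wrist_force'])
print(plane("top",[(296,284),(249,281),(204,256)],.14))
```

```text
[-6.89847592e+01  4.99745780e+00  1.00505513e+01  9.51004742e+01
 -1.26317239e-03  8.47813105e+01] [-1.79952701e+02 -3.05169189e-03  2.62339295e+01] [ 0.19717735 -0.51327397  0.23085816] [-0.07709661  0.36275623  1.05550061]
[[0.37841187 0.14204512 0.14      ]
 [0.38663726 0.25125202 0.14      ]
 [0.44571561 0.35659254 0.14      ]]
```

Emit:
play_rows(commands="1 11 24 2 6.5;1 22 48 4 13;1 33 72 6 19.5;1 44 96 8 26;1 55 120 10 32.5;1 66 143 10 39;1 77 167 10 45.5;1 88 191 10 52;1 99 215 10 58.5;1 110 239 10 65")

```text
time: 1.1
ee_pos: [0.3075, -0.2732, 0.2412]
tcp_rot: [-180.0, -0.0, 91.2]
wrist_force: [-0.3, 0.1, 0.7]
opening: 0.0852
```

Emit:
play_rows(commands="1 11 24 0 6.5;1 22 48 0 13;1 33 72 0 19.5;1 44 96 0 26;1 55 120 0 32.5;1 66 143 0 39;1 77 167 0 45.5;1 88 191 0 52;1 99 215 0 58.5;1 110 239 0 65")

```text
time: 1.93
ee_pos: [0.4175, -0.0341, 0.2412]
tcp_rot: [-180.0, 0.0, 156.2]
wrist_force: [0.9, -1.2, 0.5]
opening: 0.0853
```

Emit:
play_rows(commands="1 11 24 0 6.5;1 22 48 0 13;1 33 72 0 19.5;1 44 96 0 26;1 55 120 0 32.5;1 66 143 0 39;1 77 167 0 45.5;1 88 191 0 52;1 99 215 0 58.5;1 110 239 0 64.5")

```text
time: 2.77
ee_pos: [0.5275, 0.2049, 0.241]
tcp_rot: [180.0, -0.0, -139.3]
wrist_force: [0.6, -0.4, -0.1]
opening: 0.0855
```

Run:
```python
from h import *
o=get_obs();print(o['q'],o['tcp_rot'],o['ee_pos'],o['wrist_force'],o['torque'],o['time'])
for n in("scene","top"):cv2.imwrite(f"pics/{n}1.png",cv2.resize(camera(n)[120:300,200:460] if n=="top" else camera(n)[80:280,280:460],None,fx=3,fy=3)[:,:,::-1])
```

```text
[ 2.12282605e+01  7.46106907e+00  1.38648566e+01  9.64258618e+01
 -6.48550709e-04 -1.94791822e+01] [ 1.79993250e+02 -2.10271306e-02 -1.39292556e+02] [0.52752291 0.20490859 0.2409821 ] [ 0.64719619 -0.43473019 -0.05263519] [ 0.00289477 -0.01432651 -0.00865597] 2.7667
```

Emit:
play_rows(commands="1 0 -1 -20 0;1 0 -1 -40 0;1 0 -1 -60 0;1 0 -1 -66 0")

```text
time: 3.2
ee_pos: [0.526, 0.2018, 0.1721]
tcp_rot: [179.9, -0.2, -139.7]
wrist_force: [-0.4, 0.3, -1.2]
opening: 0.0854
```

Run:
```python
from h import *
for n in("scene",):cv2.imwrite(f"pics/{n}2.png",cv2.resize(camera(n)[80:280,280:460],None,fx=3,fy=3)[:,:,::-1])
cv2.imwrite("pics/top2.png",cv2.resize(camera("top")[150:290,200:360],None,fx=4,fy=4)[:,:,::-1])
```

```text
(no output)
```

View pics/scene2.png

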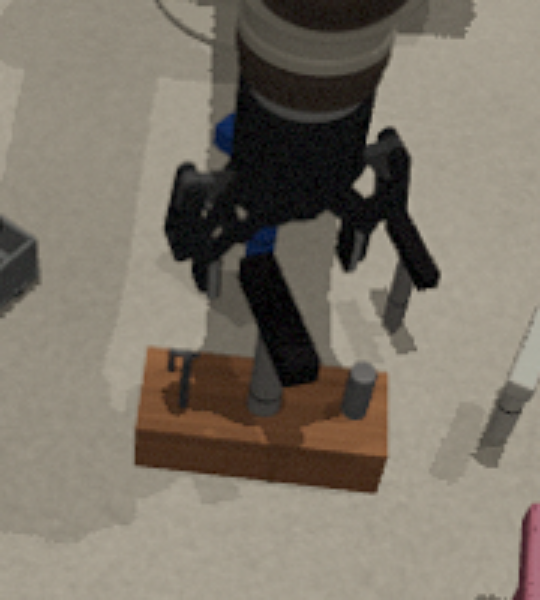

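View pics/top2.png

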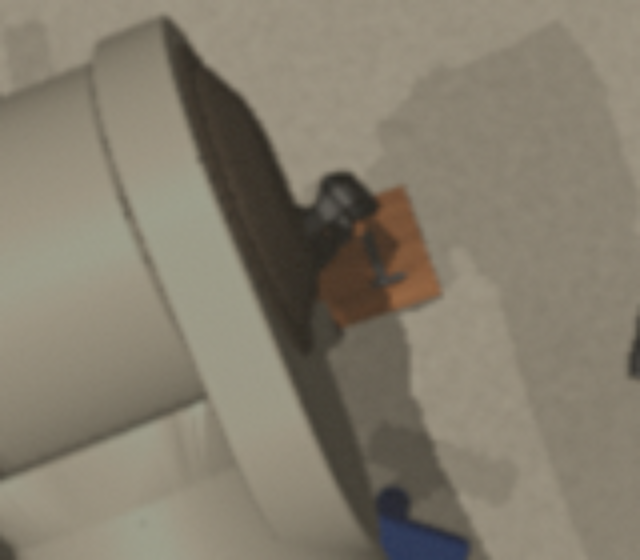

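The pads straddle the black handle in the scene view, around (207,275) and (350,255) against a handle centre near (280,320). I'll go down.

Emit:
play_rows(commands="1 1 0 -10 0;1 1 0 -20 0;1 1 0 -30 0;1 1 0 -40 0;1 1 0 -50 0;1 1 0 -50 0;1 1 0 -50 0")

```text
time: 3.88
ee_pos: [0.5278, 0.2024, 0.1245]
tcp_rot: [180.0, -0.1, -139.5]
wrist_force: [0.2, 0.4, -0.4]
opening: 0.0857
```

Emit:
play_rows(commands="0.3 0 0 0 0;0.2 0 0 0 0;0 0 0 0 0;0 0 0 0 0;0 0 0 0 0;0 0 0 0 0;0 0 0 0 0;0 0 0 0 0", force=40)

```text
time: 4.55
ee_pos: [0.5282, 0.203, 0.1258]
tcp_rot: [180.0, 0.0, -139.5]
wrist_force: [-2.0, 3.1, 4.9]
opening: 0.0257
```

Emit:
play_rows(commands="0 0 0 4 0;0 0 0 10 0;0 0 0 18 0;0 0 0 28 0;0 0 0 38 0;0 0 0 48 0;0 0 0 60 0;0 0 0 72 0;0 0 0 84 0;0 0 0 96 0", force=60)

```text
time: 5.38
ee_pos: [0.5285, 0.2022, 0.223]
tcp_rot: [-179.9, 0.0, -139.5]
wrist_force: [-0.2, 0.1, -3.1]
opening: 0.0249
```

Emit:
play_rows(commands="0 0 0 12 0;0 0 0 15 0;0 0 0 15 0;0 0 0 15 0")

```text
time: 5.72
ee_pos: [0.5284, 0.2024, 0.2363]
tcp_rot: [-180.0, 0.0, -139.5]
wrist_force: [-0.9, 0.6, -4.1]
opening: 0.0254
```

Run:
```python
from h import *
o=get_obs();print(o['ee_pos'],o['wrist_force'],o['torque'],o['opening'],o['q'])
im=camera("scene");cv2.imwrite("pics/scene3.png",cv2.resize(im[60:260,280:460],None,fx=3,fy=3)[:,:,::-1])
```

```text
[0.52840098 0.20243468 0.23625145] [-0.86220579  0.59591456 -4.07027982] [-0.00230927  0.00841166  0.00311075] 0.025401381146332405 [ 2.09707466e+01  7.29739856e+00  1.31545267e+01  9.58461218e+01
 -1.68899011e-02 -1.95327150e+01]
```

View pics/scene3.png

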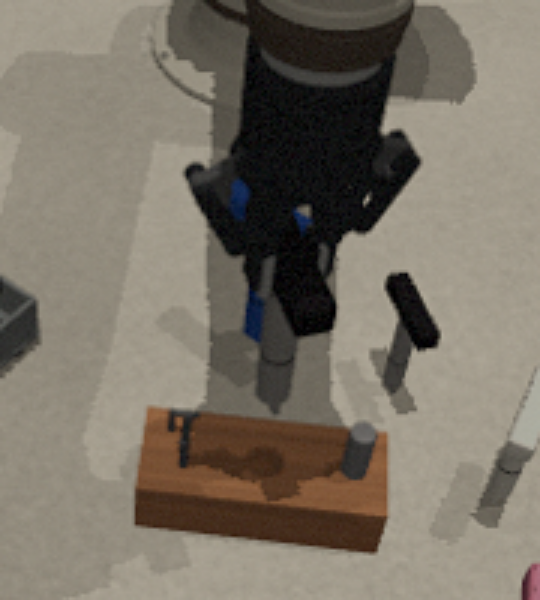

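Emit:
play_rows(commands="0 -3 -18 5 -2;0 -8 -46 10 -6;0 -13 -76 10 -11;0 -18 -106 10 -16;0 -23 -136 10 -21;0 -29 -166 10 -26;0 -34 -196 10 -31;0 -39 -226 10 -36;0 -44 -256 10 -41;0 -49 -284 10 -46")

```text
time: 6.6
ee_pos: [0.4784, -0.0829, 0.2456]
tcp_rot: [-180.0, -0.1, 174.3]
wrist_force: [0.2, -0.2, -2.8]
opening: 0.0249
```

Emit:
play_rows(commands="0 -5 -28 0 -3;0 -9 -52 0 -5;0 -13 -73 0 -5.5;0 -15 -86 0 -5.5;0 -15 -86 0 -5.5;0 -15 -86 0 -5.5;0 -15 -86 0 -5.5")

```text
time: 7.18
ee_pos: [0.4641, -0.167, 0.2459]
tcp_rot: [180.0, -0.0, 169.0]
wrist_force: [-0.4, 0.7, -3.4]
opening: 0.0251
```

Run:
```python
from h import *
o=get_obs();print(o['ee_pos'],o['wrist_force'],o['torque'],o['opening'],o['q'])
im=camera("scene");cv2.imwrite("pics/s4raw.png",im[:,:,::-1]);cv2.imwrite("pics/scene4.png",cv2.resize(im[40:180,160:310],None,fx=4,fy=4,interpolation=2)[:,:,::-1])
im=camera("top");cv2.imwrite("pics/t4raw.png",im[:,:,::-1]);cv2.imwrite("pics/top4.png",cv2.resize(im[160:300,350:500],None,fx=4,fy=4,interpolation=2)[:,:,::-1])
```

```text
[ 0.4641217  -0.16696579  0.2458529 ] [-0.37533245  0.68292018 -3.42878227] [ 0.05440085 -0.05189255  0.03777959] 0.02508479324926586 [-1.97926641e+01 -2.40570352e+00  4.18677136e+00  9.66392555e+01
  1.15733440e-02 -8.80928688e+00]
```

View pics/scene4.png

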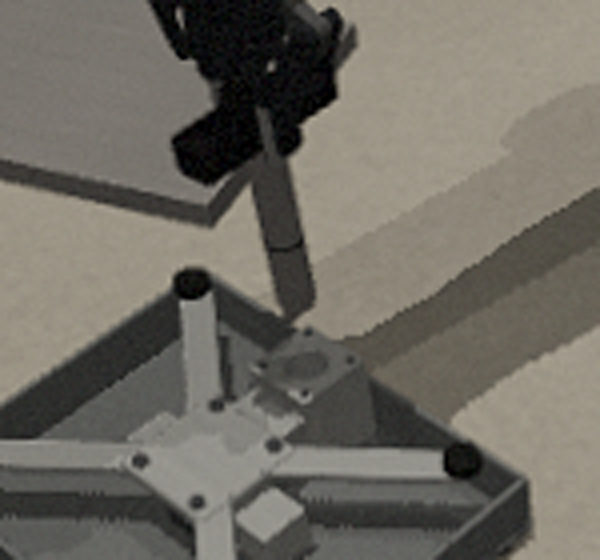

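View pics/top4.png

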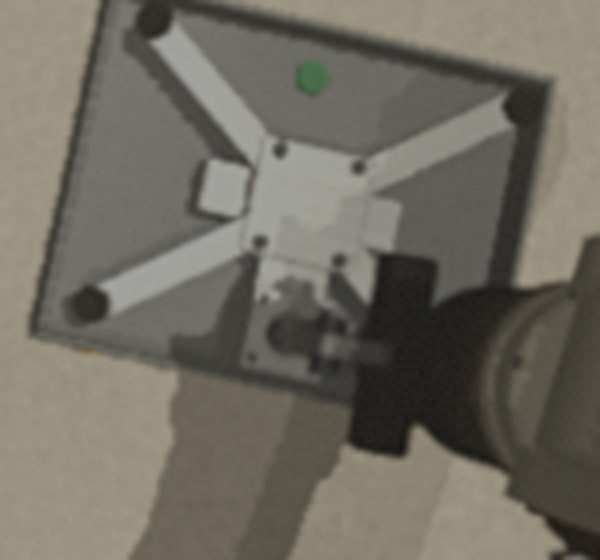

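Run:
```python
from h import *
s=cv2.imread("pics/s4raw.png");g=cv2.GaussianBlur(s,(3,3),0).max(2)
for r in(86,90,94,98,102,106,110,114): print(r,g[r,218:244])
ax=np.array([[.4641,-.1670,z] for z in(.246,.226,.206,.186,.166,.146,.130)])
print(np.c_[ax[:,2],proj("scene",ax)])
t=cv2.imread("pics/t4raw.png");g=t.max(2)
print(np.c_[ax[:,2],proj("top",ax)])
for c in range(420,450,3): print(c,g[232:262,c])
```

```text
86 [ 51  54  68  93  94  68  55  57  57  57  57  57  55  54  69 110 146 155
 153 153 155 155 155 156 158 158]
90 [108 143 157 156 141 103  67  56  57  58  58  57  57  55  55  74 118 151
 158 157 157 157 156 156 157 157]
94 [156 155 155 156 156 140 101  65  56  57  55  56  58  58  57  59  82 125
 154 159 158 158 157 157 157 157]
98 [156 156 156 155 156 154 135  95  63  56  58  58  57  56  56  55  58  83
 128 155 159 157 156 155 155 155]
102 [158 158 158 158 157 157 154 133  89  50  39  41  41  40  42  43  44  56
  92 133 154 156 157 157 156 151]
106 [156 155 155 156 157 157 157 154 134  94  63  56  57  57  57  56  56  54
  62  95 130 143 143 142 141 141]
110 [156 160 159 156 157 158 160 160 156 133  93  63  57  58  58  57  58  58
  55  63  96 129 141 141 142 142]
114 [ 55  65  81 100 119 131 139 142 142 139 118  84  62  57  57  56  56  56
  54  57  81 121 142 143 141 139]
[[2.46000000e-01 2.25372116e+02 7.62722463e+01]
 [2.26000000e-01 2.26863683e+02 8.38055001e+01]
 [2.06000000e-01 2.28313330e+02 9.11030304e+01]
 [1.86000000e-01 2.29722417e+02 9.81742128e+01]
 [1.66000000e-01 2.31092
[... 877 characters left out ...]
  60  45
  44  46  51  71  87  78  65  59  58  65  81  90]
432 [ 77  84  93 116 119  90  69  58  55  54  60  78 101 111 112 110  95  70
  50  47  48  52  60  64  64  60  55  57  70  87]
435 [61 62 62 64 77 88 93 77 53 42 41 54 72 84 86 82 81 70 55 54 55 58 60 60
 63 62 59 58 64 76]
438 [92 69 61 61 61 60 62 67 78 88 80 67 65 76 80 72 63 58 54 48 51 53 56 55
 53 55 49 41 45 44]
441 [149 146 130 103  69  54  54  51  47  42  39  34  39  51  59  59  61  57
  51  39  37  36  32  33  34  31  32  35  36  32]
444 [39 29 31 31 31 34 31 33 32 37 37 35 32 43 53 57 59 57 52 42 36 37 34 33
 34 37 31 33 34 37]
447 [37 37 36 35 36 35 35 33 35 34 36 36 36 39 44 46 45 44 43 37 41 32 35 37
 33 33 36 33 39 36]
```

The pin hangs upright over the well with its foot about 40 mm above the rim. The scene view hints at a small tilt or offset (about 1 px to the right at the foot), so I'll look again just above the mouth.

Emit:
play_rows(commands="0 0 0 -10 0;0 0 0 -20 0;0 0 0 -30 0;0 0 0 -34 0;0 0 0 -34 0;0 0 0 -34 0")

```text
time: 7.78
ee_pos: [0.464, -0.1673, 0.2119]
tcp_rot: [180.0, -0.0, 169.0]
wrist_force: [-0.1, -0.3, -2.5]
opening: 0.0249
```

Run:
```python
from h import *
o=get_obs();print(o['ee_pos'],o['wrist_force'],o['torque'],o['opening'])
a=np.stack([camera("scene").astype(float) for _ in range(3)]).mean(0)
t=np.stack([camera("top").astype(float) for _ in range(3)]).mean(0)
np.save("s5.npy",a);np.save("t5.npy",t)
A=cv2.resize(a[80:160,190:270].astype(np.uint8),(560,560),interpolation=2);cv2.imwrite("pics/scene5.png",np.clip(A[:,:,::-1]*1.5,0,255))
A=cv2.resize(t[215:275,390:450].astype(np.uint8),(540,540),interpolation=2);cv2.imwrite("pics/top5.png",np.clip(A[:,:,::-1]*1.8,0,255))
g=cv2.GaussianBlur(a.max(2).astype(np.float32),(3,3),0)
x,y,z=o['ee_pos']
for r in range(96,124,3):
    row=g[r,215:250]; i=np.where(row<107)[0]
    print(r,row[6:30].astype(int))
ax=np.array([[x,y,q] for q in np.arange(.21,.08,-.02)]);print(np.c_[ax[:,2],proj("scene",ax)],np.c_[ax[:,2],proj("top",ax)])
```

```text
[ 0.46399858 -0.16726333  0.2119203 ] [-0.1023108  -0.31718936 -2.520252  ] [ 0.01671822 -0.04624538 -0.02461035] 0.024894450119409026
96 [151 155 143 106  67  56  58  58  57  56  56  54  55  77 122 152 157 157
 157 157 157 157 157 157]
99 [155 156 153 133  93  63  57  58  58  58  57  55  53  60  93 135 156 159
 158 157 155 155 155 155]
102 [158 157 158 153 124  81  59  57  58  57  56  56  54  52  67 110 145 156
 156 156 156 155 154 151]
105 [156 156 156 156 147 113  71  56  58  58  57  56  57  57  58  81 127 154
 154 149 145 142 141 141]
108 [157 157 157 159 158 139  99  64  55  58  58  57  56  57  56  61  87 122
 139 141 141 142 141 140]
111 [157 156 155 155 157 151 123  81  59  58  59  58  58  57  55  46  56 101
 136 142 142 143 143 142]
114 [101 119 135 145 147 146 137 105  63  45  43  41  41  44  48  52  57  81
 120 142 143 141 139 139]
117 [ 49  51  58  70  84  96 107 109  89  64  56  57  58  58  56  55  53  61
  94 131 144 143 142 143]
120 [ 49  49  49  50  48  46  45  47  49  53  57  58  57  57  57  57  56  52
  68 110 138 142 143 145]
123 [ 54  51  50  49  49  49  48  46  46
[... 155 characters left out ...]
01]
 [1.70000000e-01 2.30750711e+02 1.03615342e+02]
 [1.50000000e-01 2.32091013e+02 1.10301478e+02]
 [1.30000000e-01 2.33394423e+02 1.16785640e+02]
 [1.10000000e-01 2.34662197e+02 1.23075839e+02]
 [9.00000000e-02 2.35895555e+02 1.29179743e+02]] [[2.10000000e-01 4.38071256e+02 2.46535519e+02]
 [1.90000000e-01 4.34966199e+02 2.45931105e+02]
 [1.70000000e-01 4.32010221e+02 2.45355482e+02]
 [1.50000000e-01 4.29192945e+02 2.44806663e+02]
 [1.30000000e-01 4.26504924e+02 2.44282837e+02]
 [1.10000000e-01 4.23937540e+02 2.43782352e+02]
 [9.00000000e-02 4.21482921e+02 2.43303696e+02]][ WARN:0@10.289] global loadsave.cpp:1063 imwrite_ Unsupported depth image for selected encoder is fallbacked to CV_8U.
```

View pics/scene5.png

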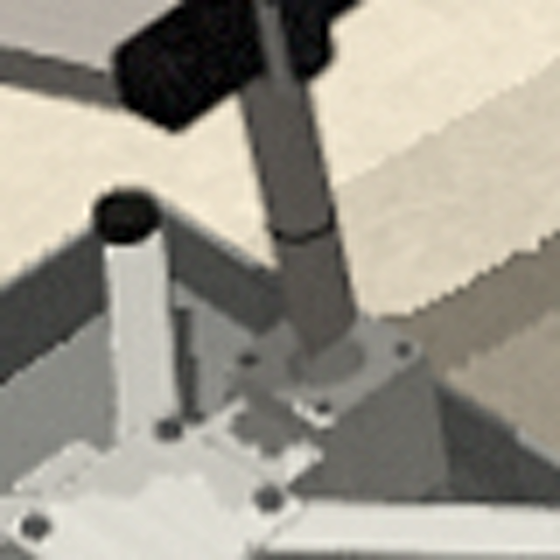

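View pics/top5.png

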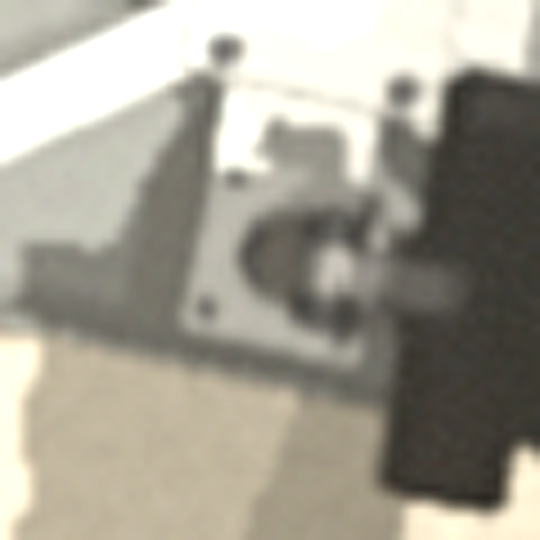

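The pin is aligned with the mouth to within about 1 mm: the scene axis at the rim row is near col 236.9 and the mouth is at 236.5. The top view agrees. I'll lower it slowly.

Emit:
play_rows(commands="0 0 0 -3 0;0 0 0 -6 0;0 0 0 -9 0;0 0 0 -12 0;0 0 0 -15 0;0 0 0 -17 0;0 0 0 -18 0;0 0 0 -19 0")

```text
time: 8.75
ee_pos: [0.4642, -0.1674, 0.1931]
tcp_rot: [180.0, -0.0, 169.0]
wrist_force: [0.7, -1.3, -3.2]
opening: 0.0253
```

Emit:
play_rows(commands="0 0 0 -0.7 0;0 0 0 -1.4 0;0 0 0 -2 0;0 0 0 -2.5 0;0 0 0 -3 0")

```text
time: 9.17
ee_pos: [0.4644, -0.1677, 0.1909]
tcp_rot: [-180.0, 0.1, 169.0]
wrist_force: [-0.4, -1.3, 3.5]
opening: 0.0252
```

Emit:
play_rows(commands="0 0 0 -0.7 0;0 0 0 -1.4 0;0 0 0 -2 0;0 0 0 -2.5 0;0 0 0 -3 0")

```text
time: 9.58
ee_pos: [0.4642, -0.1679, 0.1872]
tcp_rot: [-179.9, 0.0, 169.0]
wrist_force: [-1.1, -4.2, -1.3]
opening: 0.0249
```

Emit:
play_rows(commands="0 0 0 -0.7 0;0 0 0 -1.4 0;0 0 0 -2 0;0 0 0 -2.5 0;0 0 0 -3 0")

```text
time: 10.0
ee_pos: [0.4642, -0.1679, 0.184]
tcp_rot: [-179.9, -0.0, 169.0]
wrist_force: [-0.5, -5.0, -0.9]
opening: 0.0254
```

Emit:
play_rows(commands="0 0 -0.4 0 0;0 0 -0.8 0 0;0 0 -0.8 -1 0;0 0 -0.8 -2 0;0 0 -0.8 -3 0;0 0 -0.8 -4 0")

```text
time: 10.5
ee_pos: [0.4642, -0.1683, 0.1801]
tcp_rot: [-180.0, -0.0, 169.0]
wrist_force: [0.0, -4.6, -0.1]
opening: 0.0248
```

Emit:
play_rows(commands="0 0 0 -1 0;0 0 0 -2 0;0 0 0 -3 0;0 0 0 -4 0;0 0 0 -5 0;0 0 0 -6 0")

```text
time: 11.0
ee_pos: [0.4642, -0.1682, 0.1742]
tcp_rot: [-180.0, 0.0, 169.0]
wrist_force: [-1.2, -4.5, -1.2]
opening: 0.0257
```

Run:
```python
from h import *
o=get_obs();print(o['ee_pos'],o['wrist_force'],o['torque'],o['opening'])
```

```text
[ 0.46424477 -0.16824457  0.17419442] [-1.19962173 -4.50875906 -1.19064341] [-1.37907424  0.38725001 -0.06725613] 0.025683583375212687
```

Emit:
play_rows(commands="0 0 -0.5 0 0;0 0 -1 0 0;0 0 -1 -1 0;0 0 -1 -2 0;0 0 -1 -3 0;0 0 -1 -4 0")

```text
time: 11.5
ee_pos: [0.4642, -0.1689, 0.17]
tcp_rot: [180.0, -0.0, 169.0]
wrist_force: [0.1, -1.4, -3.7]
opening: 0.0249
```

Emit:
play_rows(commands="0 0 0 -1 0;0 0 0 -2 0;0 0 0 -3 0;0 0 0 -4 0;0 0 0 -5 0;0 0 0 -6 0")

```text
time: 12.0
ee_pos: [0.4642, -0.1692, 0.1642]
tcp_rot: [180.0, -0.0, 169.0]
wrist_force: [-0.3, 0.4, -3.4]
opening: 0.0252
```

Run:
```python
from h import *
o=get_obs();print(o['ee_pos'],o['wrist_force'],o['torque'],o['opening'])
```

```text
[ 0.46424624 -0.16915595  0.16415762] [-0.33653841  0.4095525  -3.35295198] [-0.00509367 -0.00337129  0.07365478] 0.025169833881856327
```

Emit:
play_rows(commands="0 0 0 -1 0;0 0 0 -2 0;0 0 0 -3 0;0 0 0 -4 0;0 0 0 -5 0;0 0 0 -5 0")

```text
time: 12.5
ee_pos: [0.4642, -0.1692, 0.159]
tcp_rot: [180.0, -0.0, 169.0]
wrist_force: [0.6, 0.0, -5.0]
opening: 0.0254
```

Emit:
play_rows(commands="0 0 0 -0.6 0;0 0 0 -1.2 0;0 0 0 -1.8 0;0 0 0 -1.8 0")

```text
time: 12.83
ee_pos: [0.4642, -0.1692, 0.1574]
tcp_rot: [-180.0, -0.0, 169.0]
wrist_force: [0.1, 0.6, -3.3]
opening: 0.025
```

Emit:
play_rows(commands="0 0 0 -0.5 0;0 0 0 -1 0;0 0 0 -1 0")

```text
time: 13.08
ee_pos: [0.4644, -0.1693, 0.1568]
tcp_rot: [-180.0, 0.0, 169.0]
wrist_force: [-0.5, 0.3, -0.8]
opening: 0.0248
```

Emit:
play_rows(commands="0 0 0 -0.3 0;0 0 0 -0.6 0;0 0 0 -0.6 0")

```text
time: 13.33
ee_pos: [0.4644, -0.1693, 0.1565]
tcp_rot: [-180.0, 0.1, 169.0]
wrist_force: [-0.8, -0.0, 3.0]
opening: 0.0251
```

Emit:
play_rows(commands="0 0 0 0 -1.5;0 0 0 0 -3;0 0 0 0 -4.5;0 0 0 0 -6;0 0 0 0 -7.5;0 0 0 0 -9")

```text
time: 13.83
ee_pos: [0.4644, -0.1693, 0.1564]
tcp_rot: [-180.0, 0.1, 159.9]
wrist_force: [-1.3, 1.0, 4.1]
opening: 0.0251
```

Emit:
play_rows(commands="0 0 0 0 -1.5;0 0 0 0 -3;0 0 0 0 -4.5;0 0 0 0 -6")

```text
time: 14.17
ee_pos: [0.4643, -0.1692, 0.1563]
tcp_rot: [180.0, 0.0, 153.9]
wrist_force: [-1.5, 0.5, 3.5]
opening: 0.0252
```

Emit:
play_rows(commands="0 0 0 0 -1.5;0 0 0 0 -3;0 0 0 0 -4.5;0 0 0 0 -6")

```text
time: 14.5
ee_pos: [0.4642, -0.1691, 0.1563]
tcp_rot: [180.0, 0.0, 147.9]
wrist_force: [-1.6, 0.9, 4.4]
opening: 0.0253
```

Emit:
play_rows(commands="0 0 0 0 -1.5;0 0 0 0 -3;0 0 0 0 -4.5;0 0 0 0 -6")

```text
time: 14.83
ee_pos: [0.4641, -0.169, 0.1562]
tcp_rot: [180.0, -0.0, 142.0]
wrist_force: [-1.0, 1.5, 2.9]
opening: 0.025
```

Emit:
play_rows(commands="0 0 0 0 -1.5;0 0 0 0 -3;0 0 0 0 -4.5;0 0 0 0 -6")

```text
time: 15.17
ee_pos: [0.464, -0.1691, 0.1561]
tcp_rot: [-180.0, -0.0, 135.9]
wrist_force: [-2.1, 1.1, 2.8]
opening: 0.0253
```

Emit:
play_rows(commands="0 0 0 0 -1.5;0 0 0 0 -3;0 0 0 0 -4.5;0 0 0 0 -6")

```text
time: 15.5
ee_pos: [0.4637, -0.1692, 0.1553]
tcp_rot: [-179.9, -0.1, 129.9]
wrist_force: [-1.2, -0.3, -3.2]
opening: 0.0255
```

Emit:
play_rows(commands="0 0 0 0 -1.5;0 0 0 0 -3;0 0 0 0 -4.5;0 0 0 0 -6")

```text
time: 15.83
ee_pos: [0.4634, -0.1693, 0.1551]
tcp_rot: [-179.9, -0.1, 123.9]
wrist_force: [-2.6, -0.6, -2.8]
opening: 0.0253
```

Run:
```python
from h import *
o=get_obs();print(o['ee_pos'],o['wrist_force'],o['torque'],o['opening'])
```

```text
[ 0.4633582  -0.16926806  0.15512217] [-2.59982263 -0.62476289 -2.75002552] [-0.23497716  0.96534189  0.09097715] 0.02530274855299506
```

Emit:
play_rows(commands="0 0 0 0 1;0 0 0 -0.5 2;0 0 0 -1 2;0 0 0 -1.5 2;0 0 0 -1.5 2")

```text
time: 16.25
ee_pos: [0.4639, -0.1693, 0.1543]
tcp_rot: [-180.0, -0.0, 126.0]
wrist_force: [-5.5, -1.8, -1.0]
opening: 0.0249
```

Run:
```python
from h import *
o=get_obs();print(o['ee_pos'],o['wrist_force'],o['torque'],o['opening'])
```

```text
[ 0.46386928 -0.16926975  0.15425242] [-5.51118773 -1.79252316 -0.98183208] [-0.51957289  1.53099879  0.01946954] 0.024865314996516112
```

Emit:
play_rows(commands="0 -0.5 -0.2 0 0;0 -0.9 -0.3 0 0;0 -0.9 -0.3 0 0")

```text
time: 16.5
ee_pos: [0.4634, -0.1694, 0.1544]
tcp_rot: [180.0, -0.0, 126.0]
wrist_force: [-2.9, -1.9, -1.9]
opening: 0.0255
```

Emit:
play_rows(commands="0 0 0 -0.5 0;0 0 0 -1 0;0 0 0 -1.5 0;0 0 0 -2 0;0 0 0 -2 0")

```text
time: 16.92
ee_pos: [0.4634, -0.1695, 0.1524]
tcp_rot: [180.0, 0.0, 126.0]
wrist_force: [-3.4, 0.2, -0.5]
opening: 0.0253
```

Run:
```python
from h import *
o=get_obs();print(o['ee_pos'],o['wrist_force'],o['torque'],o['opening'])
```

```text
[ 0.46337938 -0.16948791  0.15237622] [-3.37356529  0.18374573 -0.45031971] [-0.23377914  1.12604483  0.11184928] 0.02527130930139744
```

Emit:
play_rows(commands="0 -0.4 0 0 0;0 -0.7 0 -0.5 0;0 -0.7 0 -1 0;0 -0.7 0 -1.5 0;0 -0.7 0 -2 0")

```text
time: 17.33
ee_pos: [0.4629, -0.1695, 0.1505]
tcp_rot: [180.0, 0.0, 126.0]
wrist_force: [-0.9, 0.8, -0.4]
opening: 0.0251
```

Emit:
play_rows(commands="0 0 0 -0.5 0;0 0 0 -1 0;0 0 0 -1.5 0;0 0 0 -2 0;0 0 0 -2 0")

```text
time: 17.75
ee_pos: [0.4628, -0.1695, 0.1484]
tcp_rot: [180.0, 0.0, 126.0]
wrist_force: [-1.5, 0.5, 0.1]
opening: 0.0255
```

Run:
```python
from h import *
o=get_obs();print(o['ee_pos'],o['wrist_force'],o['torque'],o['opening'])
```

```text
[ 0.46276306 -0.16945634  0.14840241] [-1.45146698  0.48365671  0.14188199] [0.13211319 0.25538518 0.07958401] 0.025496260347811526
```

Emit:
play_rows(commands="0 0 0 0 1;0 0 0 -0.5 1;0 0 0 -1 1;0 0 0 -1 1")

```text
time: 18.08
ee_pos: [0.4626, -0.1695, 0.1471]
tcp_rot: [-180.0, -0.0, 127.0]
wrist_force: [-0.5, 0.5, -2.4]
opening: 0.0252
```

Run:
```python
from h import *
o=get_obs();print(o['ee_pos'],o['wrist_force'],o['torque'],o['opening'])
```

```text
[ 0.46262281 -0.1694563   0.14706979] [-0.54008895  0.50245466 -2.4090261 ] [0.27032962 0.01991627 0.05222429] 0.025229943489108283
```

Emit:
play_rows(commands="0 0 0 -0.4 0;0 0 0 -0.8 0;0 0 0 -0.8 0")

```text
time: 18.33
ee_pos: [0.4627, -0.1695, 0.1468]
tcp_rot: [180.0, 0.0, 127.0]
wrist_force: [-0.2, 1.5, 1.9]
opening: 0.0252
```

Emit:
play_rows(commands="0 0 0 -0.3 0;0 0 0 -0.5 0;0 0 0 -0.5 0")

```text
time: 18.58
ee_pos: [0.4628, -0.1696, 0.1466]
tcp_rot: [180.0, 0.0, 127.0]
wrist_force: [-1.1, 1.8, 4.2]
opening: 0.0252
```

Run:
```python
from h import *
o=get_obs();print(o['ee_pos'],o['wrist_force'],o['torque'],o['opening'])
a=np.stack([camera("scene").astype(float) for _ in range(3)]).mean(0)
np.save("s6.npy",a)
A=cv2.resize(a[80:160,190:270].astype(np.uint8),(560,560),interpolation=2);cv2.imwrite("pics/scene6.png",np.clip(A[:,:,::-1]*1.5,0,255).astype(np.uint8))
```

```text
[ 0.46279626 -0.16956902  0.14657323] [-1.0624184   1.75643737  4.24564629] [ 0.34189123  0.43329958 -0.03622903] 0.025214003169873146
```

View pics/scene6.png

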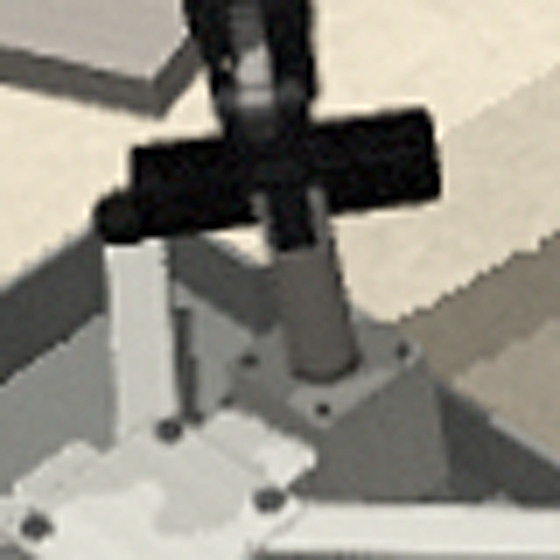

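Fully home: the ring line is at the rim, around (325,378) in the crop, and it bottoms 10 mm below cam-top contact. I'll ease the press and turn clockwise, shifting slightly to follow the pin's small offset in the grip.

Emit:
play_rows(commands="0 0 0 0.4 0;0 0 0 0.4 -2;0 -0.2 0.1 0.4 -4;0 -0.2 0.1 0.4 -6;0 -0.3 0.1 0.4 -8;0 -0.3 0.1 0.4 -10")

```text
time: 19.23
ee_pos: [0.4625, -0.1693, 0.1466]
tcp_rot: [180.0, 0.0, 116.9]
wrist_force: [-0.7, 1.7, 4.2]
opening: 0.0252
```

Run:
```python
from h import *
o=get_obs();print(o['ee_pos'],o['wrist_force'],o['torque'],o['opening'])
```

```text
[ 0.46252734 -0.16932596  0.14663604] [-0.6729426   1.73241122  4.2390481 ] [0.4489771  0.20982913 0.0833897 ] 0.02515875052623283
```

Emit:
play_rows(commands="0 0 0 0 -2;0 -0.2 0.1 0 -4;0 -0.2 0.1 0 -6;0 -0.3 0.2 0 -8;0 -0.3 0.2 0 -10")

```text
time: 19.65
ee_pos: [0.4622, -0.1691, 0.1466]
tcp_rot: [180.0, -0.0, 106.9]
wrist_force: [-0.7, 1.4, 3.5]
opening: 0.0255
```

Run:
```python
from h import *
o=get_obs();print(o['ee_pos'],o['wrist_force'],o['torque'],o['opening'])
```

```text
[ 0.46223446 -0.16912184  0.14662944] [-0.70270609  1.37547667  3.47865945] [0.51724602 0.18151875 0.14150691] 0.0254920423346527
```

Emit:
play_rows(commands="0 0 0 0 -2;0 -0.2 0.2 0 -4;0 -0.3 0.2 0 -6;0 -0.3 0.3 0 -8;0 -0.3 0.3 0 -10;0 -0.4 0.4 0 -12")

```text
time: 20.15
ee_pos: [0.462, -0.1687, 0.1466]
tcp_rot: [180.0, -0.0, 94.9]
wrist_force: [1.1, 2.3, 4.5]
opening: 0.0255
```

Emit:
play_rows(commands="0 0 0 0 -2;0 -0.2 0.2 0 -4;0 -0.3 0.2 0 -6;0 -0.3 0.3 0 -8;0 -0.3 0.3 0 -10")

```text
time: 20.57
ee_pos: [0.4618, -0.1683, 0.1467]
tcp_rot: [179.9, -0.0, 84.9]
wrist_force: [0.7, 1.7, 3.3]
opening: 0.0254
```

Run:
```python
from h import *
o=get_obs();print(o['ee_pos'],o['wrist_force'],o['torque'],o['opening'])
```

```text
[ 0.46180448 -0.16832332  0.14665121] [0.69742408 1.65056677 3.25287537] [ 0.64945088 -0.1099977   0.10800268] 0.025423283113402147
```

Emit:
play_rows(commands="0 0 0 0 -1;0 0 0.1 0 -2;0 0 0.1 0 -3;0 0 0.1 0 -4;0 0 0.1 0 -4")

```text
time: 20.98
ee_pos: [0.4616, -0.1683, 0.1466]
tcp_rot: [180.0, -0.0, 81.0]
wrist_force: [3.6, 3.1, 3.2]
opening: 0.0253
```

Run:
```python
from h import *
o=get_obs();print(o['ee_pos'],o['tcp_rot'],o['wrist_force'],o['torque'],o['opening'])
```

```text
[ 0.46164047 -0.16833604  0.14661438] [ 1.79962036e+02 -1.57181462e-02  8.09587234e+01] [3.56629735 3.13311068 3.17921083] [ 0.8562953  -0.59356074  0.10848432] 0.025326968642071988
```

Emit:
play_rows(commands="0 0 0 0 -1;0 0 0 0 -2;0 0 0 0 -2")

```text
time: 21.23
ee_pos: [0.4616, -0.1684, 0.1466]
tcp_rot: [180.0, -0.0, 78.9]
wrist_force: [3.6, 2.8, 3.4]
opening: 0.0254
```

Run:
```python
from h import *
o=get_obs();print(o['ee_pos'],o['tcp_rot'],o['wrist_force'],o['torque'],o['opening'])
```

```text
[ 0.46158733 -0.16835843  0.14663974] [ 1.79964206e+02 -1.59975958e-02  7.89343971e+01] [3.63123772 2.75925329 3.3549222 ] [ 0.96079401 -0.78437207  0.10729903] 0.025376317052478576
```

Emit:
play_rows(commands="0 0.3 0.3 0 -0.5;0 0.5 0.4 0 -1;0 0.5 0.4 0 -1.5;0 0.5 0.4 0 -1.5")

```text
time: 21.57
ee_pos: [0.4617, -0.1681, 0.1465]
tcp_rot: [-180.0, 0.0, 77.5]
wrist_force: [1.1, 2.7, 5.4]
opening: 0.0254
```

Run:
```python
from h import *
o=get_obs();print(o['ee_pos'],o['tcp_rot'],o['wrist_force'],o['torque'],o['opening'])
```

```text
[ 0.46171828 -0.16806699  0.14652225] [-1.79987286e+02  1.18377439e-02  7.74671520e+01] [1.06873467 2.67106129 5.40407765] [ 0.65562432 -0.32359629  0.08383908] 0.025420501882529166
```

Emit:
play_rows(commands="0 0 0 0 -0.7;0 0 0 0 -1.5;0 0 0 0 -1.5")

```text
time: 21.82
ee_pos: [0.4617, -0.1681, 0.1465]
tcp_rot: [-180.0, 0.0, 76.0]
wrist_force: [1.6, 2.1, 5.5]
opening: 0.0251
```

Run:
```python
from h import *
o=get_obs();print(o['ee_pos'],o['tcp_rot'],o['wrist_force'],o['torque'],o['opening'])
```

```text
[ 0.46171776 -0.16805001  0.14654456] [-1.79990937e+02  5.82438559e-03  7.59607165e+01] [1.55872219 2.08374775 5.47995856] [ 0.73297321 -0.24679051  0.09867145] 0.025089909035926804
```

Emit:
play_rows(commands="0 0 0 0.2 -0.7;0 0 0 0.2 -1.5;0 0 0 0.2 -1.5")

```text
time: 22.07
ee_pos: [0.4617, -0.168, 0.1466]
tcp_rot: [-180.0, -0.0, 74.4]
wrist_force: [1.6, 3.5, 3.2]
opening: 0.0253
```

Run:
```python
from h import *
o=get_obs();print(o['ee_pos'],o['tcp_rot'],o['wrist_force'],o['torque'],o['opening'])
```

```text
[ 0.4616979  -0.16798443  0.146554  ] [-1.79976152e+02 -1.23351663e-03  7.44403190e+01] [1.64483887 3.52667865 3.15338566] [ 0.75352084 -0.25341878  0.15826445] 0.025321891374255896
```

Emit:
play_rows(commands="0 0 0 0 -0.5;0 0 0 0 -1;0 0 0 0 -1")

```text
time: 22.32
ee_pos: [0.4617, -0.168, 0.1466]
tcp_rot: [-180.0, 0.0, 73.5]
wrist_force: [0.9, 2.8, 4.3]
opening: 0.0252
```

Run:
```python
from h import *
o=get_obs();print(o['ee_pos'],o['tcp_rot'],o['wrist_force'],o['torque'],o['opening'])
```

```text
[ 0.46174912 -0.16799009  0.14661918] [-1.79984593e+02  5.93135627e-04  7.34710072e+01] [0.91571207 2.82718357 4.33919664] [ 0.77141908 -0.18008478  0.04791833] 0.025244008375254656
```

Run:
```python
from h import *
L=[];A=[]
for _ in range(4):
    A.append(camera("scene").astype(float));o=get_obs();L.append(np.r_[o['wrist_force'],o['torque'],o['tcp_rot'][2]])
print(np.round(L,3),np.round(np.mean(L,0),3))
a=np.mean(A,0);A=cv2.resize(a[80:160,190:270].astype(np.uint8),(560,560),interpolation=2);cv2.imwrite("pics/scene7.png",np.clip(A[:,:,::-1]*1.5,0,255).astype(np.uint8))
```

```text
[[ 1.2700e+00  2.7960e+00  4.1800e+00  8.1300e-01 -1.7600e-01  9.3000e-02
   7.3506e+01]
 [ 1.0630e+00  2.9150e+00  4.0730e+00  8.4300e-01 -1.4300e-01  9.3000e-02
   7.3517e+01]
 [-7.2000e-02  3.0160e+00  3.4120e+00  8.0000e-01 -1.6500e-01  6.7000e-02
   7.3520e+01]
 [ 5.6200e-01  2.5710e+00  3.5160e+00  8.2700e-01 -1.2900e-01  8.9000e-02
   7.3521e+01]] [ 0.706  2.825  3.795  0.821 -0.153  0.085 73.516]
```

View pics/scene7.png

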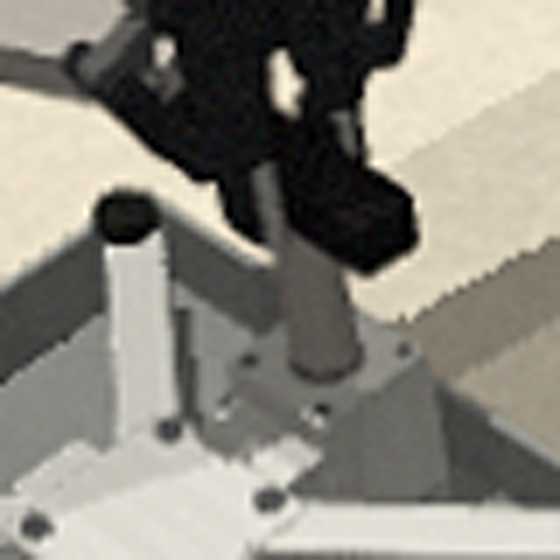

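Emit:
play_rows(commands="0 0 0.3 0 -0.7;0 0 0.4 0 -1.4;0 0 0.4 0 -2;0 0 0.4 0 -2")

```text
time: 22.85
ee_pos: [0.4618, -0.1676, 0.1466]
tcp_rot: [-180.0, 0.0, 71.5]
wrist_force: [0.4, 0.9, 4.4]
opening: 0.0255
```

```bash
cat > r.py <<'E'
from h import *
L=[]
for _ in range(3):
    camera("scene");o=get_obs();L.append(np.r_[o['wrist_force'],o['torque'],o['tcp_rot'][2],o['ee_pos']*1000])
print(np.round(np.mean(L,0),3))
E
python3 r.py
```

```text
[ 7.01000e-01  1.80200e+00  3.63100e+00  5.68000e-01 -6.70000e-02
  3.18000e-01  7.15170e+01  4.61790e+02 -1.67630e+02  1.46656e+02]
```

Emit:
play_rows(commands="0 0 0 0 -0.5;0 0 0 0 -1;0 0 0 0 -1")

```text
time: 23.25
ee_pos: [0.4618, -0.1676, 0.1466]
tcp_rot: [-180.0, -0.0, 70.5]
wrist_force: [0.1, 1.2, 3.2]
opening: 0.0255
```

```bash
python3 r.py
```

```text
[ 1.57000e-01  2.21200e+00  3.29200e+00  6.12000e-01 -3.50000e-02
  3.90000e-01  7.05190e+01  4.61813e+02 -1.67585e+02  1.46660e+02]
```

Emit:
play_rows(commands="0 0 0 0 1;0 0 0.2 0.2 2;0 0 0.3 0.4 3;0 0 0.3 0.5 4;0 0 0.3 0.5 4.7;0 0 0.3 0.5 4.7")

```text
time: 23.9
ee_pos: [0.4617, -0.1674, 0.1469]
tcp_rot: [-180.0, 0.0, 75.3]
wrist_force: [0.3, 0.5, -1.7]
opening: 0.025
```

```bash
python3 r.py
```

```text
[-1.94000e-01 -8.80000e-02 -1.23600e+00  1.52000e-01 -1.10000e-01
  8.00000e-03  7.52050e+01  4.61714e+02 -1.67377e+02  1.46946e+02]
```

Emit:
play_rows(commands="0.35 0 0 0 0;0.4 0 0 0 0;0.5 0 0 0 0;0.6 0 0 0 0;0.8 0 0 0 0;0.9 0 0 0 0;1 0 0 0 0;1 0 0 0 0", force=20)

```text
time: 24.72
ee_pos: [0.4618, -0.1673, 0.1472]
tcp_rot: [-180.0, 0.0, 75.2]
wrist_force: [0.3, 0.6, 0.6]
opening: 0.0852
```

Emit:
play_rows(commands="1 0 0 5 0;1 0 0 12 0;1 0 0 22 0;1 0 0 35 0;1 0 0 50 0;1 0 0 65 0;1 0 0 80 0;1 0 0 95 0;1 0 0 110 0;1 0 0 110 0")

```text
time: 25.55
ee_pos: [0.4626, -0.1676, 0.261]
tcp_rot: [179.7, 0.0, 75.2]
wrist_force: [0.3, -0.8, 1.4]
opening: 0.0852
```

Emit:
play_rows(commands="1 -10 30 0 0;1 -20 60 0 0;1 -30 90 0 0;1 -40 120 0 0;1 -50 150 0 0;1 -60 180 0 0;1 -70 210 0 0;1 -80 240 0 0;1 -80 240 0 0")

```text
time: 26.3
ee_pos: [0.3803, 0.0762, 0.2574]
tcp_rot: [-180.0, -0.1, 75.4]
wrist_force: [-0.7, -0.0, -0.1]
opening: 0.0855
```

Run:
```python
from h import *
s=camera("scene");t=camera("top")
cv2.imwrite("pics/s8r.png",s[:,:,::-1]);cv2.imwrite("pics/t8r.png",t[:,:,::-1])
A=cv2.resize(s[80:160,190:270],(480,480),interpolation=2);B=cv2.resize(t[205:275,390:460],(480,480),interpolation=2)
cv2.imwrite("pics/c8.png",np.clip(np.hstack([A,B])[:,:,::-1]*1.5,0,255).astype(np.uint8)[:, :800])
cv2.imwrite("pics/t8.png",t[:,:,::-1])
```

```text
(no output)
```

View pics/c8.png

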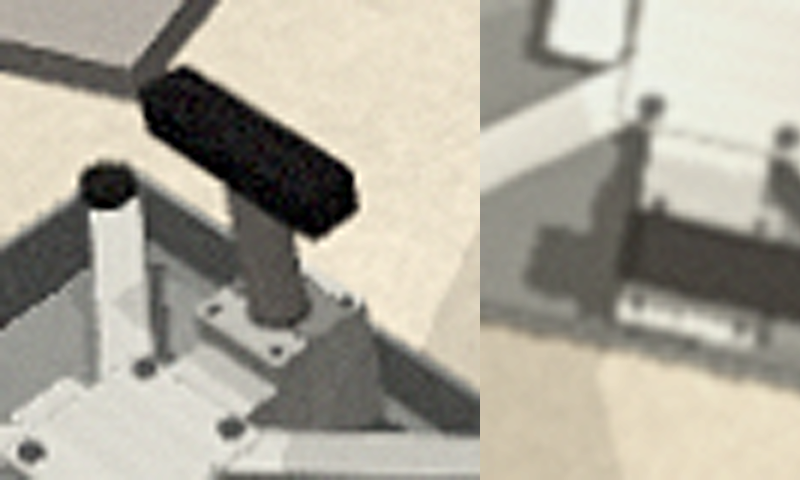

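View pics/t8.png

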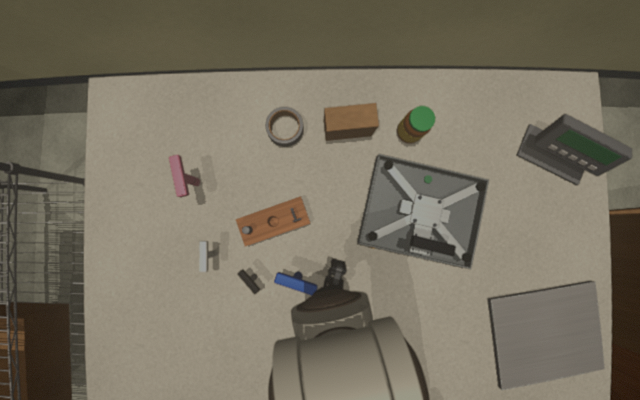

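Run:
```python
from h import *
t=cv2.imread("pics/t8r.png");s=cv2.imread("pics/s8r.png")
g=t.max(2);m=np.zeros_like(g);m[228:258,400:465]=(g[228:258,400:465]<62)*255
m=cv2.morphologyEx(m,cv2.MORPH_OPEN,np.ones((6,6)))
c=max(cv2.findContours(m,0,1)[0],key=cv2.contourArea);r=cv2.minAreaRect(c);print(r)
P=plane("top",cv2.boxPoints(r),.178);e=max([P[i]-P[i-1] for i in range(4)],key=np.linalg.norm);print(P.mean(0),np.linalg.norm(e),np.degrees(np.arctan2(e[1],e[0])))
g=s.max(2);m=np.zeros_like(g);m[84:125,205:255]=(g[84:125,205:255]<40)*255
m=cv2.morphologyEx(m,cv2.MORPH_OPEN,np.ones((4,4)))
c=max(cv2.findContours(m,0,1)[0],key=cv2.contourArea);r2=cv2.minAreaRect(c);print(r2,tri(r[0],r2[0]))
print(proj("scene",[[.464,-.1685,.166],[.464,-.1685,.176]]))
o=get_obs();print(o['wrist_force'],o['time'])
```

```text
((432.9493408203125, 245.62783813476562), (45.31324768066406, 11.201902389526367), 13.495734214782715)
[ 0.46384777 -0.16697545  0.178     ] 0.1027991710805766 -104.50243939182042
((231.76922607421875, 105.84614562988281), (39.93841552734375, 13.31280517578125), 33.690067291259766) (array([ 0.46168956, -0.17036181,  0.16091839]), [np.float64(0.002206458550899403), np.float64(0.0022064585508993896)])
[[230.57436657 104.81546337]
 [229.89062104 101.41549673]]
[ 0.06637622 -0.62228052 -0.04912772] 26.4
```

```bash
python3 -c "
from workcell import *
print(job_done())"
```

```text
the job is handed in; nothing more can be done
None
```

The transport pin is standing in the scale's lock well, fully home and turned clockwise to its stop. I handed the job in at about 26 s of the 72 s limit, with the gripper open and clear.

**Insertion:** I took the large black pin from the stand. It first rested on the cam about 10 mm high. Pressed with about 7 N and turned slowly, it lined up with the slot and dropped in. I then lowered it until it bottomed, 10 mm below first contact, with the ring line at the rim.

**Turn:** I turned it until the torque rose from the normal drag of about 0.09 N m to 0.39 N m, which I took as the hard stop. I then backed the handle off about 5° within the slot's slack so that it sits parallel, and released it. By feel, the load on the scale peaked at about 9 N.

**Last checks:**
- **Handle direction:** about 75.5° against about 76.2° for the scale's long sides, so parallel within 1°.
- **Handle height:** about 161 mm from two views, where fully home would be 166 mm. The two rays missed each other by about 4 mm, so this check is loose. The ring line at the rim and the felt bottom both say home.
- **Other things on the table:** they look unmoved in the last top view.

**Two things to know:**
- During the slot search I turned about 6° further after the tongue first dipped in, before it was fully home. The cam may have been nudged a few degrees early.
- The stop was felt at about 73° tool angle, slightly past the 74.5° I expected from the stop angle and slack.

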